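# Find the full tin of baking beads by feel

## Task

Three identical closed tins of steel baking beads stand in a row on the wooden chopping board, and only one is full. Going from left (+y) to right, pick each tin up off the board in turn to feel its weight, one at a time, setting it gently back upright where it stood. Finish holding the heaviest one up, upright and still, about 15 cm clear of the board, with the other two standing in their places: the program ends while holding it, and the bowl, twine and spoon are left alone.

Things in the scene. Friction and masses are not known exactly. Their poses are not given: they have to be found in the camera images.
- tin_left_center (a point): Centre (half-way up) of the left one (largest y) of three identical closed metal tins: square body 60 x 60 mm and 62 mm tall, topped by a round lid 44 mm across and 10 mm high (72 mm in all). z is up, x and y square to the flat sides; each is turned a little. Any one of the three, and only one, is full: 0.64 to 0.79 kg; the other two weigh 0.24 to 0.36 kg. It does not show; the packed weight is centred and does not shift.
- tin_middle_center (a point): Centre (half-way up) of the middle one of three identical closed metal tins: square body 60 x 60 mm and 62 mm tall, topped by a round lid 44 mm across and 10 mm high (72 mm in all). z is up, x and y square to the flat sides; each is turned a little. Any one of the three, and only one, is full: 0.64 to 0.79 kg; the other two weigh 0.24 to 0.36 kg. It does not show; the packed weight is centred and does not shift.
- tin_right_center (a point): Centre (half-way up) of the right one (smallest y) of three identical closed metal tins: square body 60 x 60 mm and 62 mm tall, topped by a round lid 44 mm across and 10 mm high (72 mm in all). z is up, x and y square to the flat sides; each is turned a little. Any one of the three, and only one, is full: 0.64 to 0.79 kg; the other two weigh 0.24 to 0.36 kg. It does not show; the packed weight is centred and does not shift.
- board: Pale wooden chopping board, 170 mm (its x) by 460 mm (its y), 15 mm thick, fixed to the steel table; origin at the centre of its underside, on the table. The tins stand on its top, 15 mm above the table, in a row along its y, about 160 mm apart.
- bowl: Bystander: open steel mixing bowl, 200 mm across, 75 mm tall, standing right of the board; origin at the centre of its underside.
- twine: Bystander: ball of kitchen twine, 76 mm across, 64 mm tall, standing on the table beyond the board; origin at the centre of its underside.
- spoon: Bystander: white plastic spoon lying flat on the table left of the board, along its own x, less than 40 mm high; origin on its underside.

How it is judged:
By the outcome, as a careful person would: the job done as asked, in the order asked, and still so for the second after the job is handed in, while the arm keeps its last pose, push and grip.
It also fails if it takes over 67 s, if anything falls off the work surface, if the arm or the gripper's body presses on something with over 40 N, if the wrist force passes 120 N, or if a joint passes its speed limit or range.

## Robot

A 7-joint arm with a two-finger parallel gripper is mounted at the origin on the work surface. World frame = base frame: x ahead of the robot, y to its left, z up, the work surface at z = 0. Lengths are in m, angles in rad, forces in N, time in s.
With the tool pointing down it reaches from about 0.4 to 0.85 m from the base axis. Payload 4.5 kg.
Tool frame: the origin (TCP) lies at the very end of the fingers, on their centre line; the grasp point (between the pads) lies 19 mm behind it (bot.tcp_to_grasp is the distance from the TCP to the grasp point, in m); z points along the fingers, y is the line along which they close (so a half turn about z gives the same grasp; the last joint's range is limited). The gripper opens to 88 mm and grips with 3 to 60 N. Pads are 18 mm wide; open, the fingers measure 123 mm over their backs; the gripper's body (75 mm by 187 mm) begins 45 mm behind the grasp point.
Start: joints at [-1.09, 0.689, -0.195, 1.565, 0.157, 0.902, -0.215], TCP at [0.27, 0.564, 0.239] pointing down, gripper open.
Joint ranges: [-3.01, 3.01], [-0.46, 2.08], [-1.47, 1.51], [0.13, 2.56], [-1, 4.14], [0.04, 2.09], [-2.66, 2.66]. Speed limits (rad/s): [2.57, 2.57, 3.14, 3.14, 3.14, 3.14, 3.14].

## Interface

Orientations are given as a rotation vector (axis times angle).
In Python, from station import bot gives the robot as it stands.
- The arm moves only by the tool jog_arm, never from a script. Its argument "rows" is a list of rows, each an object of numbers: "grip": the closure, from 0 (fully open) to 1 (shut); "dx", "dy", "dz": the shift along the world's x, y, z scaled (see below); "turn": the turn about the world's z scaled (see below). A call has 1 to 10 rows; each row is the pose to reach, as a shift and turn from the pose commanded when the call began, turning the shorter way round; what a row does not reach only later rows make up. The controller multiplies each number of a shift by 400 mm and each number of a turn by 180 degrees. A row lasts 1/10 s, in which the tool goes at most 50 mm and 8.59 degrees, less where a joint would pass 70% of its speed; a pose out of reach is approached as far as the arm can. A call with a number of a shift or a turn outside -1 to 1 is refused whole. A call with a gripper value outside its range is refused whole. The fingers move at their own pace and stop on an object; "newtons" is the grip in N (left out, the last holds). Time passes only in rows, so rows that repeat a pose let the fingers close. It gives the time, the measured TCP pose, the force, the opening and the grip force at its end, in the units of the state.
- bot.sense(): the state, without advancing time (a new reading comes with each control period).
- bot.camera(name): name is "side" or "top" or "wrist"; returns a dict with "img" (384x512x3 uint8, red, green, blue), "vfov" (degrees; the focal length in pixels is half the picture's height over the tangent of half this angle, whatever the lens; pixels are square), "cx", "cy" (the principal point, pixels), "world_from_camera" (4x4, takes a point from camera to world coordinates). Camera axes: x right, y up, looking along -z (the intrinsics and any distortion apply to the point x, -y, -z); pixel columns grow to the right and rows downward; lengths in m; the calibration is good to about 2 mm. A picture is of the moment at which its call begins. There is no depth.
- bot.hand_in(): hands the job in; it is judged then, once.
The state is a dict: "time_s": time; "qpos": joint angles; "qvel": joint speeds; "joint_torque": joint torques, N m; "eef_pos": TCP position; "tcp_rot": TCP orientation; "wrist_force": force on the tool from outside, world axes, zero at the start; "torque": the same for the moment, N m; "grip_width": finger opening in m; "grasp_force": force on a finger pad.
Only numpy, scipy, OpenCV 4.12 (cv2) and the standard library are available. Lean on these libraries where they do the work, as an engineer would, in place of code of your own. Each camera call takes 0.05 s, during which the arm holds its last target. There are 200 camera calls.

## Working session

There is one attempt and no reset: what is moved stays moved. The work goes in short steps, Python scripts to look and compute and a tool call to move; the robot and the scene stay as the last step left them, time stands still between calls to the robot, and variables do not carry over. Pictures are saved under pics/ and viewed, at most 10 in all, crops included, and the job is handed in when it is done.

Besides the shell and the picture viewer there is one more tool, called after "Request:" as name(argument=value, ...) on one line, values as JSON. jog_arm: Moves the arm, as the interface text tells. Its arguments: {"type":"object","properties":{"rows":{"type":"array"},"newtons":{"type":"number"}},"required":["rows"]}

```bash
mkdir -p pics; cat > h.py <<'E'
from station import bot
import numpy as np, cv2
def snap(n,f):
    c=bot.camera(n); cv2.imwrite('pics/'+f,cv2.resize(c['img'][:,:,::-1],None,fx=1.5,fy=1.5)); 
    import pickle; pickle.dump(c,open(f'pics/{f}.pkl','wb')); return c
def ray(c,u,v,z):
    f=192/np.tan(np.radians(c['vfov'])/2); T=np.array(c['world_from_camera'])
    d=T[:3,:3]@np.array([(u-c['cx'])/f,-(v-c['cy'])/f,-1]); o=T[:3,3]
    return o+d*(z-o[2])/d[2]
E
python3 - <<'E'
from h import *
for n in('top','side'):
    c=snap(n,n+'1.png'); print({k:v for k,v in c.items() if k!='img'})
s=bot.sense(); print(s)
E
```

```text
{'vfov': 46.11145171302067, 'cx': 259.30054974465475, 'cy': 192.49832503685374, 'world_from_camera': array([[-0.017362  ,  0.99621049, -0.08522448,  0.46626924],
       [-0.99978735, -0.01634911,  0.01256861, -0.01794726],
       [ 0.01112764,  0.08542458,  0.9962825 ,  1.45147675],
       [ 0.        ,  0.        ,  0.        ,  1.        ]])}
{'vfov': 44.29924952954917, 'cx': 251.56674670557857, 'cy': 190.18575186472978, 'world_from_camera': array([[ 0.97998914,  0.09890077, -0.17274234,  0.33235218],
       [-0.19768522,  0.58506336, -0.7865249 , -1.16982694],
       [ 0.0232773 ,  0.80493447,  0.59290696,  0.93113299],
       [ 0.        ,  0.        ,  0.        ,  1.        ]])}
{'time_s': 0.1, 'qpos': array([-1.09018156,  0.68987106, -0.19452867,  1.56623629,  0.15730158,
        0.90250763, -0.21507207]), 'qvel': array([-0.000222  , -0.00296351, -0.00055107, -0.0018681 , -0.0016067 ,
        0.00073056, -0.00034826]), 'joint_torque': array([-3.82614322e-03, -5.28500605e+01, -1.27140373e+00, -1.53836453e+01,
       -5.25030470e-02,  2.01381619e-03,  3.75467414e-05]), 'eef_pos': array([0.26985059, 0.56311368, 0.23800958]), 'tcp_rot': array([-6.95806223e-01, -3.06331796e+00,  2.53266149e-03]), 'wrist_force': array([ 0.09227953, -0.55359583,  0.19898171]), 'torque': array([-0.02458226, -0.04386343,  0.01865148]), 'grasp_force': 0.0, 'grip_width': 0.08818354226582721}
```

View pics/top1.png

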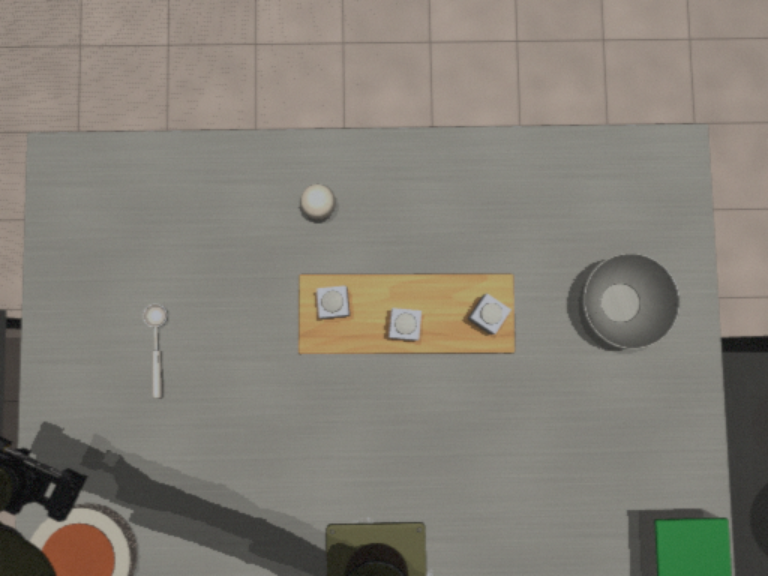

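The top view shows the board with tin lids at about (332,302), (405,324) and (491,314) in the 1.5x picture. The bowl is on the right, the twine beyond the board and the spoon on the left. Next I'll enlarge the tins.

```bash
python3 - <<'E'
from h import *
import pickle
c=pickle.load(open('pics/top1.png.pkl','rb'))
im=c['img'][175:240,190:350,::-1]; cv2.imwrite('pics/crop1.png',cv2.resize(im,None,fx=5,fy=5,interpolation=cv2.INTER_CUBIC))
for p in [(332,302),(405,324),(491,314)]: print(ray(c,p[0]/1.5,p[1]/1.5,.087).round(4))
for p in [(299,275),(514,275),(514,353),(299,353)]: print('b',ray(c,p[0]/1.5,p[1]/1.5,.015).round(4))
E
```

```text
[0.558  0.0803 0.087 ]
[ 0.5112 -0.0663  0.087 ]
[ 0.5284 -0.2405  0.087 ]
b [0.6217 0.1551 0.015 ]
b [ 0.6143 -0.304   0.015 ]
b [ 0.4482 -0.2985  0.015 ]
b [0.4562 0.1561 0.015 ]
```

View pics/crop1.png

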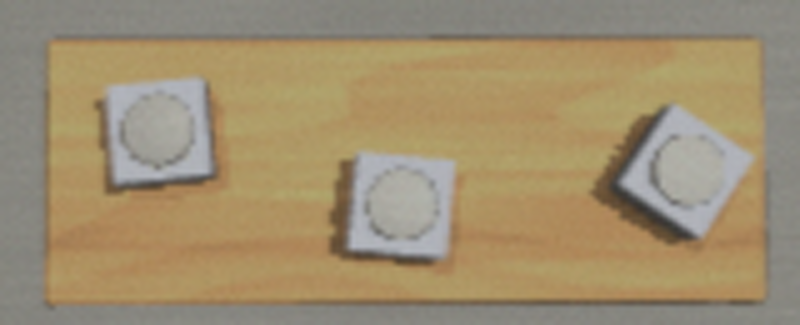

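Crop pixels for the corners of each body top:
- **Left:** (106,87), (203,78), (215,178), (113,186).
- **Middle:** (357,153), (455,160), (446,259), (348,250).
- **Right:** (671,105), (753,157), (699,240), (617,185).

The lid centres are (158,129), (402,203) and (690,170).

```bash
python3 - <<'E'
from h import *
import pickle
from scipy.spatial.transform import Rotation as R
c=pickle.load(open('pics/top1.png.pkl','rb'))
g=lambda p,z: ray(c,190+(p[0]+.5)/5-.5,175+(p[1]+.5)/5-.5,z)
s=bot.sense(); M=R.from_rotvec(s['tcp_rot']).as_matrix(); ty=np.degrees(np.arctan2(M[1,1],M[0,1])); print('M',M.round(3),ty)
for cs,l in [([(106,87),(203,78),(215,178),(113,186)],(158,129)),([(357,153),(455,160),(446,259),(348,250)],(402,203)),([(671,105),(753,157),(699,240),(617,185)],(690,170))]:
    P=np.array([g(p,.077) for p in cs]); ct=P.mean(0); d=np.roll(P,-1,0)-P
    L=np.linalg.norm(d,axis=1); a=np.degrees(np.arctan2(d[:,1],d[:,0]))
    th=np.degrees(np.angle(np.exp(4j*np.radians(a)).mean()))/4
    lid=g(l,.087)
    print('ctr',ct.round(4),'lid',lid.round(4),'sides',L.round(3),'ang mod90',th.round(1),'shift',((ct-s['eef_pos'])/.4).round(4))
E
```

```text
M [[-0.902  0.432 -0.001]
 [ 0.432  0.902 -0.002]
 [-0.    -0.002 -1.   ]] 64.40577635401286
ctr [0.5596 0.0806 0.077 ] lid [0.5609 0.0806 0.087 ] sides [0.059 0.062 0.062 0.061] ang mod90 4.4 shift [ 0.7244 -1.2062 -0.4025]
ctr [ 0.5125 -0.0663  0.077 ] lid [ 0.5136 -0.0663  0.087 ] sides [0.06  0.061 0.06  0.059] ang mod90 -6.0 shift [ 0.6065 -1.5736 -0.4025]
ctr [ 0.5301 -0.2399  0.077 ] lid [ 0.5306 -0.2414  0.087 ] sides [0.059 0.061 0.06  0.059] ang mod90 -34.7 shift [ 0.6506 -2.0076 -0.4025]
```

Request:
jog_arm(rows=[{"dx": 0.6, "dy": -1, "dz": -0.1, "turn": 0.167, "grip": 0}, {"dx": 0.6, "dy": -1, "dz": -0.1, "turn": 0.167, "grip": 0}, {"dx": 0.6, "dy": -1, "dz": -0.1, "turn": 0.167, "grip": 0}, {"dx": 0.6, "dy": -1, "dz": -0.1, "turn": 0.167, "grip": 0}, {"dx": 0.6, "dy": -1, "dz": -0.1, "turn": 0.167, "grip": 0}, {"dx": 0.6, "dy": -1, "dz": -0.1, "turn": 0.167, "grip": 0}, {"dx": 0.6, "dy": -1, "dz": -0.1, "turn": 0.167, "grip": 0}, {"dx": 0.6, "dy": -1, "dz": -0.1, "turn": 0.167, "grip": 0}, {"dx": 0.6, "dy": -1, "dz": -0.1, "turn": 0.167, "grip": 0}, {"dx": 0.6, "dy": -1, "dz": -0.1, "turn": 0.167, "grip": 0}], newtons=40)

```text
time_s: 1.1
eef_pos: [0.5122, 0.1569, 0.1977]
tcp_rot: [0.109, -3.139, 0.007]
wrist_force: [-0.4, 0.1, -0.3]
grip_width: 0.0881
grasp_force: 0.0
```

Request:
jog_arm(rows=[{"dx": 0.063, "dy": -0.104}, {"dx": 0.126, "dy": -0.209}, {"dx": 0.126, "dy": -0.209}, {"dx": 0.126, "dy": -0.209}, {"dx": 0.126, "dy": -0.209}])

```text
invalid input
```

```bash
python3 - <<'E'
from h import *
c=snap('wrist','w1.png'); s=bot.sense(); print(s['eef_pos'],s['tcp_rot'],s['wrist_force'])
E
```

```text
[0.51287383 0.15579667 0.19753975] [ 0.10641676 -3.13944328  0.0079875 ] [ 0.69234768 -1.35786939  0.10802946]
```

View pics/w1.png

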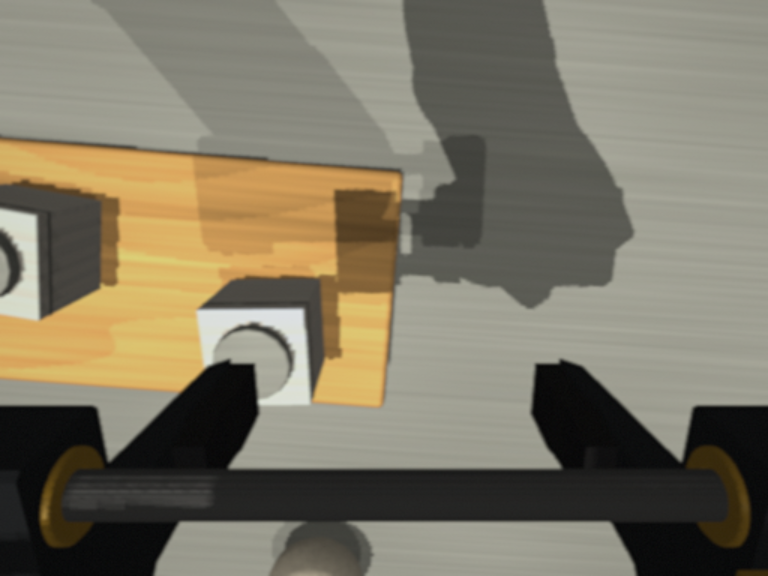

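The wrist view shows the left tin's top at (255,355), square to the fingers, and the middle tin at the left edge. The move was refused, so I'll resend it with every key filled in.

Request:
jog_arm(rows=[{"dx": 0.06, "dy": -0.1, "dz": 0, "turn": 0, "grip": 0}, {"dx": 0.12, "dy": -0.19, "dz": 0, "turn": 0, "grip": 0}, {"dx": 0.12, "dy": -0.19, "dz": 0, "turn": 0, "grip": 0}, {"dx": 0.12, "dy": -0.19, "dz": 0, "turn": 0, "grip": 0}, {"dx": 0.12, "dy": -0.19, "dz": 0, "turn": 0, "grip": 0}, {"dx": 0.12, "dy": -0.19, "dz": 0, "turn": 0, "grip": 0}], newtons=40)

```text
time_s: 1.75
eef_pos: [0.5572, 0.0898, 0.1988]
tcp_rot: [0.127, -3.138, -0.002]
wrist_force: [0.1, 0.5, -0.4]
grip_width: 0.088
grasp_force: 0.0
```

```bash
python3 - <<'E'
from h import *
c=snap('wrist','w2.png'); s=bot.sense(); print(s['eef_pos'],s['tcp_rot'],s['wrist_force'])
E
```

```text
[0.55729724 0.08952706 0.19886847] [ 1.26973324e-01 -3.13866962e+00 -1.27523950e-03] [ 0.15371506 -0.54756736 -0.5058924 ]
```

View pics/w2.png

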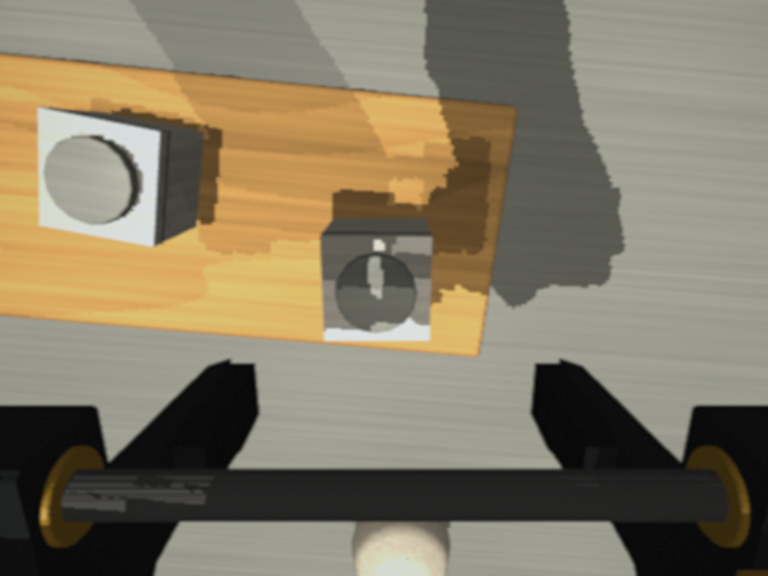

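The left tin's body-top corners are at (321,235), (433,235), (431,341) and (325,341), with the lid centre at (376,291). The middle tin's lid is at (89,180), with body-top corners (38,107), (160,130), (155,246) and (39,226).

```bash
python3 - <<'E'
from h import *
import pickle
c=pickle.load(open('pics/w2.png.pkl','rb')); s=bot.sense()
for l,cs in [((376,291),[(321,235),(433,235),(431,341),(325,341)]),((89,180),[(38,107),(160,130),(155,246),(39,226)])]:
    P=np.array([ray(c,a/1.5,b/1.5,.077) for a,b in cs]); d=np.roll(P,-1,0)-P
    print(ray(c,l[0]/1.5,l[1]/1.5,.087).round(4),P.mean(0).round(4),np.linalg.norm(d,axis=1).round(3),np.degrees(np.arctan2(d[:,1],d[:,0])).round(1))
    print('shift',((P.mean(0)-s['eef_pos'])/.4).round(3), 'z to .036',(.036-s['eef_pos'][2])/.4)
E
```

```text
[0.5592 0.0812 0.087 ] [0.5615 0.0819 0.077 ] [0.06  0.061 0.06  0.061] [  94.7    4.9  -85.3 -175.7]
shift [ 0.01  -0.019 -0.305] z to .036 -0.40717118276372016
[ 0.5133 -0.0645  0.087 ] [ 0.5139 -0.0655  0.077 ] [0.06  0.06  0.061 0.06 ] [ 84.3  -5.7 -95.5 173.3]
shift [-0.108 -0.388 -0.305] z to .036 -0.40717118276372016
```

Request:
jog_arm(rows=[{"dx": 0.006, "dy": -0.017, "dz": 0, "turn": 0, "grip": 0}, {"dx": 0.006, "dy": -0.017, "dz": -0.08, "turn": 0, "grip": 0}, {"dx": 0.006, "dy": -0.017, "dz": -0.16, "turn": 0, "grip": 0}, {"dx": 0.006, "dy": -0.017, "dz": -0.24, "turn": 0, "grip": 0}, {"dx": 0.006, "dy": -0.017, "dz": -0.31, "turn": 0, "grip": 0}, {"dx": 0.006, "dy": -0.017, "dz": -0.37, "turn": 0, "grip": 0}, {"dx": 0.006, "dy": -0.017, "dz": -0.4, "turn": 0, "grip": 0}, {"dx": 0.006, "dy": -0.017, "dz": -0.405, "turn": 0, "grip": 0}, {"dx": 0.006, "dy": -0.017, "dz": -0.405, "turn": 0, "grip": 0}, {"dx": 0.006, "dy": -0.017, "dz": -0.405, "turn": 0, "grip": 0}], newtons=40)

```text
time_s: 2.8
eef_pos: [0.5613, 0.0811, 0.0379]
tcp_rot: [-0.122, 3.137, 0.001]
wrist_force: [-0.3, -1.3, -0.2]
grip_width: 0.0881
grasp_force: 0.0
```

Request:
jog_arm(rows=[{"dx": 0, "dy": 0, "dz": 0, "turn": 0, "grip": 1}, {"dx": 0, "dy": 0, "dz": 0, "turn": 0, "grip": 1}, {"dx": 0, "dy": 0, "dz": 0, "turn": 0, "grip": 1}, {"dx": 0, "dy": 0, "dz": 0, "turn": 0, "grip": 1}, {"dx": 0, "dy": 0, "dz": 0, "turn": 0, "grip": 1}, {"dx": 0, "dy": 0, "dz": 0, "turn": 0, "grip": 1}], newtons=40)

```text
time_s: 3.4
eef_pos: [0.5606, 0.0806, 0.037]
tcp_rot: [-0.122, 3.139, -0.001]
wrist_force: [-0.9, -0.2, 4.8]
grip_width: 0.0599
grasp_force: 40.0
```

Request:
jog_arm(rows=[{"dx": 0, "dy": 0, "dz": 0.03, "turn": 0, "grip": 1}, {"dx": 0, "dy": 0, "dz": 0.08, "turn": 0, "grip": 1}, {"dx": 0, "dy": 0, "dz": 0.13, "turn": 0, "grip": 1}, {"dx": 0, "dy": 0, "dz": 0.17, "turn": 0, "grip": 1}, {"dx": 0, "dy": 0, "dz": 0.2, "turn": 0, "grip": 1}, {"dx": 0, "dy": 0, "dz": 0.2, "turn": 0, "grip": 1}, {"dx": 0, "dy": 0, "dz": 0.2, "turn": 0, "grip": 1}, {"dx": 0, "dy": 0, "dz": 0.2, "turn": 0, "grip": 1}, {"dx": 0, "dy": 0, "dz": 0.2, "turn": 0, "grip": 1}, {"dx": 0, "dy": 0, "dz": 0.2, "turn": 0, "grip": 1}], newtons=40)

```text
time_s: 4.4
eef_pos: [0.56, 0.0809, 0.1161]
tcp_rot: [0.122, -3.138, 0.0]
wrist_force: [0.6, -0.0, -2.5]
grip_width: 0.0595
grasp_force: 40.0
```

Request:
jog_arm(rows=[{"dx": 0, "dy": 0, "dz": 0, "turn": 0, "grip": 1}, {"dx": 0, "dy": 0, "dz": 0, "turn": 0, "grip": 1}, {"dx": 0, "dy": 0, "dz": 0, "turn": 0, "grip": 1}, {"dx": 0, "dy": 0, "dz": 0, "turn": 0, "grip": 1}, {"dx": 0, "dy": 0, "dz": 0, "turn": 0, "grip": 1}], newtons=40)

```text
time_s: 4.9
eef_pos: [0.5605, 0.0809, 0.1168]
tcp_rot: [-0.122, 3.139, 0.0]
wrist_force: [-0.6, -0.6, -3.4]
grip_width: 0.0598
grasp_force: 40.0
```

Request:
jog_arm(rows=[{"dx": 0, "dy": 0, "dz": 0, "turn": 0, "grip": 1}], newtons=40)

```text
time_s: 5.0
eef_pos: [0.5604, 0.0809, 0.1168]
tcp_rot: [-0.122, 3.139, 0.0]
wrist_force: [0.1, 0.6, -3.0]
grip_width: 0.0594
grasp_force: 40.0
```

Request:
jog_arm(rows=[{"dx": 0, "dy": 0, "dz": 0, "turn": 0, "grip": 1}], newtons=40)

```text
time_s: 5.1
eef_pos: [0.5604, 0.0809, 0.1168]
tcp_rot: [0.122, -3.139, -0.0]
wrist_force: [0.6, 0.9, -3.5]
grip_width: 0.0599
grasp_force: 40.0
```

The left tin weighs about 3.2 N, so it is light. I'll set it back down slowly.

Request:
jog_arm(rows=[{"dx": 0, "dy": 0, "dz": -0.05, "turn": 0, "grip": 1}, {"dx": 0, "dy": 0, "dz": -0.1, "turn": 0, "grip": 1}, {"dx": 0, "dy": 0, "dz": -0.14, "turn": 0, "grip": 1}, {"dx": 0, "dy": 0, "dz": -0.17, "turn": 0, "grip": 1}, {"dx": 0, "dy": 0, "dz": -0.185, "turn": 0, "grip": 1}, {"dx": 0, "dy": 0, "dz": -0.19, "turn": 0, "grip": 1}, {"dx": 0, "dy": 0, "dz": -0.194, "turn": 0, "grip": 1}, {"dx": 0, "dy": 0, "dz": -0.197, "turn": 0, "grip": 1}, {"dx": 0, "dy": 0, "dz": -0.2, "turn": 0, "grip": 1}, {"dx": 0, "dy": 0, "dz": -0.2, "turn": 0, "grip": 1}], newtons=40)

```text
time_s: 6.1
eef_pos: [0.5608, 0.0809, 0.0371]
tcp_rot: [-0.122, 3.138, 0.0]
wrist_force: [0.2, -0.7, -2.1]
grip_width: 0.0598
grasp_force: 40.0
```

Request:
jog_arm(rows=[{"dx": 0, "dy": 0, "dz": 0, "turn": 0, "grip": 1}, {"dx": 0, "dy": 0, "dz": 0, "turn": 0, "grip": 1}, {"dx": 0, "dy": 0, "dz": 0, "turn": 0, "grip": 1}], newtons=40)

```text
time_s: 6.4
eef_pos: [0.5608, 0.0809, 0.0371]
tcp_rot: [-0.122, 3.138, 0.0]
wrist_force: [0.1, 0.3, 0.0]
grip_width: 0.0594
grasp_force: 40.0
```

Request:
jog_arm(rows=[{"dx": 0, "dy": 0, "dz": 0, "turn": 0, "grip": 0}, {"dx": 0, "dy": 0, "dz": 0, "turn": 0, "grip": 0}, {"dx": 0, "dy": 0, "dz": 0, "turn": 0, "grip": 0}, {"dx": 0, "dy": 0, "dz": 0, "turn": 0, "grip": 0}, {"dx": 0, "dy": 0, "dz": 0, "turn": 0, "grip": 0}, {"dx": 0, "dy": 0, "dz": 0.05, "turn": 0, "grip": 0}, {"dx": 0, "dy": 0, "dz": 0.15, "turn": 0, "grip": 0}, {"dx": 0, "dy": 0, "dz": 0.25, "turn": 0, "grip": 0}, {"dx": 0, "dy": 0, "dz": 0.35, "turn": 0, "grip": 0}, {"dx": 0, "dy": 0, "dz": 0.4, "turn": 0, "grip": 0}], newtons=40)

```text
time_s: 7.4
eef_pos: [0.5617, 0.0813, 0.2001]
tcp_rot: [-0.122, 3.135, 0.002]
wrist_force: [0.6, 0.6, -0.7]
grip_width: 0.0879
grasp_force: 0.0
```

Request:
jog_arm(rows=[{"dx": -0.03, "dy": -0.1, "dz": 0, "turn": -0.02, "grip": 0}, {"dx": -0.06, "dy": -0.2, "dz": 0, "turn": -0.04, "grip": 0}, {"dx": -0.1, "dy": -0.3, "dz": 0, "turn": -0.057, "grip": 0}, {"dx": -0.117, "dy": -0.368, "dz": 0, "turn": -0.057, "grip": 0}, {"dx": -0.117, "dy": -0.368, "dz": 0, "turn": -0.057, "grip": 0}, {"dx": -0.117, "dy": -0.368, "dz": 0, "turn": -0.057, "grip": 0}, {"dx": -0.117, "dy": -0.368, "dz": 0, "turn": -0.057, "grip": 0}], newtons=40)

```text
time_s: 8.1
eef_pos: [0.5142, -0.0647, 0.1969]
tcp_rot: [0.156, 3.137, 0.002]
wrist_force: [0.4, -0.4, -0.5]
grip_width: 0.088
grasp_force: 0.0
```

```bash
python3 - <<'E'
from h import *
c=snap('wrist','w3.png'); s=bot.sense(); print(s['eef_pos'],s['tcp_rot'],s['wrist_force'],s['grip_width'])
E
```

```text
[ 0.51421202 -0.06456422  0.19686584] [1.54941495e-01 3.13707341e+00 1.94797533e-03] [ 0.45681265 -0.29675109 -0.13233762] 0.08808623457623553
```

View pics/w3.png

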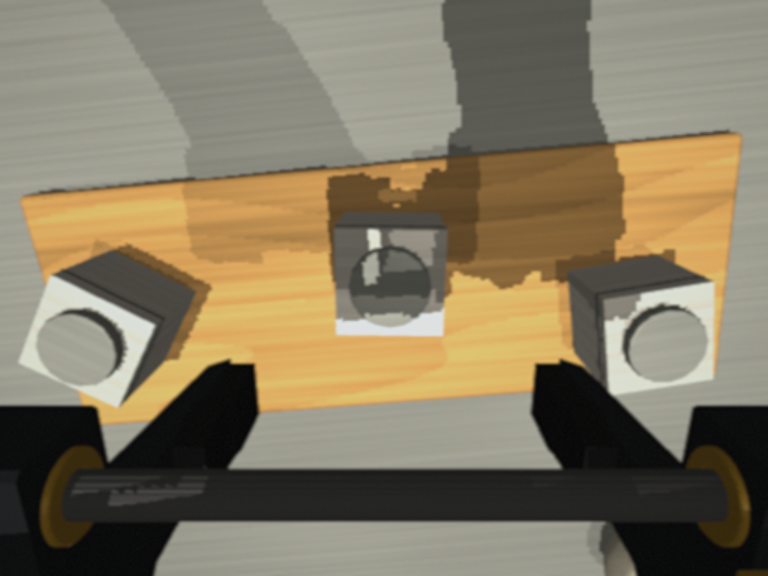

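The wrist view shows the middle tin at (390,280), square and nearly centred between the fingers. The left tin is standing at (665,345) and the right tin's lid is at (79,347). Going down.

Request:
jog_arm(rows=[{"dx": 0, "dy": -0.003, "dz": -0.05, "turn": 0, "grip": 0}, {"dx": 0, "dy": -0.003, "dz": -0.12, "turn": 0, "grip": 0}, {"dx": 0, "dy": -0.003, "dz": -0.2, "turn": 0, "grip": 0}, {"dx": 0, "dy": -0.003, "dz": -0.27, "turn": 0, "grip": 0}, {"dx": 0, "dy": -0.003, "dz": -0.34, "turn": 0, "grip": 0}, {"dx": 0, "dy": -0.003, "dz": -0.38, "turn": 0, "grip": 0}, {"dx": 0, "dy": -0.003, "dz": -0.4, "turn": 0, "grip": 0}, {"dx": 0, "dy": -0.003, "dz": -0.4, "turn": 0, "grip": 0}, {"dx": 0, "dy": -0.003, "dz": -0.4, "turn": 0, "grip": 0}, {"dx": 0, "dy": -0.003, "dz": -0.4, "turn": 0, "grip": 0}], newtons=40)

```text
time_s: 9.15
eef_pos: [0.5144, -0.0673, 0.0377]
tcp_rot: [0.159, 3.136, 0.0]
wrist_force: [0.6, -0.2, -0.3]
grip_width: 0.0882
grasp_force: 0.0
```

Request:
jog_arm(rows=[{"dx": 0, "dy": 0, "dz": 0, "turn": 0, "grip": 1}, {"dx": 0, "dy": 0, "dz": 0, "turn": 0, "grip": 1}, {"dx": 0, "dy": 0, "dz": 0, "turn": 0, "grip": 1}, {"dx": 0, "dy": 0, "dz": 0, "turn": 0, "grip": 1}, {"dx": 0, "dy": 0, "dz": 0, "turn": 0, "grip": 1}, {"dx": 0, "dy": 0, "dz": 0, "turn": 0, "grip": 1}], newtons=40)

```text
time_s: 9.75
eef_pos: [0.5137, -0.0675, 0.0369]
tcp_rot: [0.159, 3.137, 0.0]
wrist_force: [-0.3, -0.6, 3.6]
grip_width: 0.0596
grasp_force: 40.0
```

```bash
python3 - <<'E'
from h import *
import pickle
c=pickle.load(open('pics/w3.png.pkl','rb'))
for l,cs in [((79,347),[(55,276),(157,323),(118,407),(19,362)])]:
    P=np.array([ray(c,a/1.5,b/1.5,.077) for a,b in cs]); d=np.roll(P,-1,0)-P
    print(ray(c,l[0]/1.5,l[1]/1.5,.087).round(4),P.mean(0).round(4),np.linalg.norm(d,axis=1).round(3),np.degrees(np.arctan2(d[:,1],d[:,0])).round(1))
E
```

```text
[ 0.5297 -0.2377  0.087 ] [ 0.5318 -0.2394  0.077 ] [0.058 0.061 0.059 0.059] [  56.4  -35.5 -124.9  143.2]
```

Request:
jog_arm(rows=[{"dx": 0, "dy": 0, "dz": 0.03, "turn": 0, "grip": 1}, {"dx": 0, "dy": 0, "dz": 0.08, "turn": 0, "grip": 1}, {"dx": 0, "dy": 0, "dz": 0.13, "turn": 0, "grip": 1}, {"dx": 0, "dy": 0, "dz": 0.17, "turn": 0, "grip": 1}, {"dx": 0, "dy": 0, "dz": 0.2, "turn": 0, "grip": 1}, {"dx": 0, "dy": 0, "dz": 0.2, "turn": 0, "grip": 1}, {"dx": 0, "dy": 0, "dz": 0.2, "turn": 0, "grip": 1}, {"dx": 0, "dy": 0, "dz": 0.2, "turn": 0, "grip": 1}, {"dx": 0, "dy": 0, "dz": 0.2, "turn": 0, "grip": 1}, {"dx": 0, "dy": 0, "dz": 0.2, "turn": 0, "grip": 1}], newtons=40)

```text
time_s: 10.75
eef_pos: [0.5133, -0.0674, 0.1162]
tcp_rot: [-0.159, -3.136, -0.0]
wrist_force: [0.8, 0.4, -2.8]
grip_width: 0.0595
grasp_force: 40.0
```

Request:
jog_arm(rows=[{"dx": 0, "dy": 0, "dz": 0, "turn": 0, "grip": 1}, {"dx": 0, "dy": 0, "dz": 0, "turn": 0, "grip": 1}, {"dx": 0, "dy": 0, "dz": 0, "turn": 0, "grip": 1}, {"dx": 0, "dy": 0, "dz": 0, "turn": 0, "grip": 1}, {"dx": 0, "dy": 0, "dz": 0, "turn": 0, "grip": 1}], newtons=40)

```text
time_s: 11.25
eef_pos: [0.5136, -0.0675, 0.1167]
tcp_rot: [-0.159, -3.138, -0.0]
wrist_force: [1.1, -0.5, -3.0]
grip_width: 0.06
grasp_force: 40.0
```

Request:
jog_arm(rows=[{"dx": 0, "dy": 0, "dz": 0, "turn": 0, "grip": 1}], newtons=40)

```text
time_s: 11.35
eef_pos: [0.5136, -0.0675, 0.1168]
tcp_rot: [0.159, 3.138, 0.0]
wrist_force: [-0.1, 0.5, -3.0]
grip_width: 0.0599
grasp_force: 40.0
```

Request:
jog_arm(rows=[{"dx": 0, "dy": 0, "dz": 0, "turn": 0, "grip": 1}], newtons=40)

```text
time_s: 11.45
eef_pos: [0.5136, -0.0676, 0.1168]
tcp_rot: [-0.159, -3.138, -0.0]
wrist_force: [0.1, 0.3, -2.9]
grip_width: 0.0593
grasp_force: 40.0
```

The middle tin weighs about 2.9 N, also light. I'll set it down and go to the right tin.

Request:
jog_arm(rows=[{"dx": 0, "dy": 0, "dz": -0.05, "turn": 0, "grip": 1}, {"dx": 0, "dy": 0, "dz": -0.1, "turn": 0, "grip": 1}, {"dx": 0, "dy": 0, "dz": -0.14, "turn": 0, "grip": 1}, {"dx": 0, "dy": 0, "dz": -0.17, "turn": 0, "grip": 1}, {"dx": 0, "dy": 0, "dz": -0.185, "turn": 0, "grip": 1}, {"dx": 0, "dy": 0, "dz": -0.19, "turn": 0, "grip": 1}, {"dx": 0, "dy": 0, "dz": -0.194, "turn": 0, "grip": 1}, {"dx": 0, "dy": 0, "dz": -0.197, "turn": 0, "grip": 1}, {"dx": 0, "dy": 0, "dz": -0.2, "turn": 0, "grip": 1}, {"dx": 0, "dy": 0, "dz": -0.2, "turn": 0, "grip": 1}], newtons=40)

```text
time_s: 12.45
eef_pos: [0.5139, -0.0676, 0.037]
tcp_rot: [0.159, 3.137, 0.0]
wrist_force: [0.6, -0.3, -2.3]
grip_width: 0.0596
grasp_force: 40.0
```

Request:
jog_arm(rows=[{"dx": 0, "dy": 0, "dz": 0, "turn": 0, "grip": 1}, {"dx": 0, "dy": 0, "dz": 0, "turn": 0, "grip": 1}, {"dx": 0, "dy": 0, "dz": 0, "turn": 0, "grip": 1}], newtons=40)

```text
time_s: 12.75
eef_pos: [0.5138, -0.0676, 0.037]
tcp_rot: [0.159, 3.137, 0.0]
wrist_force: [0.1, 0.3, -0.9]
grip_width: 0.0595
grasp_force: 40.0
```

Request:
jog_arm(rows=[{"dx": 0, "dy": 0, "dz": 0, "turn": 0, "grip": 0}, {"dx": 0, "dy": 0, "dz": 0, "turn": 0, "grip": 0}, {"dx": 0, "dy": 0, "dz": 0, "turn": 0, "grip": 0}, {"dx": 0, "dy": 0, "dz": 0, "turn": 0, "grip": 0}, {"dx": 0, "dy": 0, "dz": 0, "turn": 0, "grip": 0}, {"dx": 0, "dy": 0, "dz": 0.05, "turn": 0, "grip": 0}, {"dx": 0, "dy": 0, "dz": 0.15, "turn": 0, "grip": 0}, {"dx": 0, "dy": 0, "dz": 0.25, "turn": 0, "grip": 0}, {"dx": 0, "dy": 0, "dz": 0.35, "turn": 0, "grip": 0}, {"dx": 0, "dy": 0, "dz": 0.4, "turn": 0, "grip": 0}], newtons=40)

```text
time_s: 13.75
eef_pos: [0.5147, -0.0675, 0.1999]
tcp_rot: [0.159, 3.133, 0.0]
wrist_force: [0.6, 0.1, 0.0]
grip_width: 0.0883
grasp_force: 0.0
```

Request:
jog_arm(rows=[{"dx": 0.01, "dy": -0.1, "dz": 0, "turn": -0.04, "grip": 0}, {"dx": 0.02, "dy": -0.2, "dz": 0, "turn": -0.08, "grip": 0}, {"dx": 0.03, "dy": -0.3, "dz": 0, "turn": -0.12, "grip": 0}, {"dx": 0.04, "dy": -0.4, "dz": 0, "turn": -0.15, "grip": 0}, {"dx": 0.042, "dy": -0.431, "dz": 0, "turn": -0.162, "grip": 0}, {"dx": 0.042, "dy": -0.431, "dz": 0, "turn": -0.162, "grip": 0}, {"dx": 0.042, "dy": -0.431, "dz": 0, "turn": -0.162, "grip": 0}, {"dx": 0.042, "dy": -0.431, "dz": 0, "turn": -0.162, "grip": 0}], newtons=40)

```text
time_s: 14.55
eef_pos: [0.5306, -0.2373, 0.1968]
tcp_rot: [-0.937, -2.998, -0.003]
wrist_force: [0.1, -0.1, 0.9]
grip_width: 0.0882
grasp_force: 0.0
```

```bash
python3 - <<'E'
from h import *
c=snap('wrist','w4.png'); s=bot.sense(); print(s['eef_pos'],s['tcp_rot'],s['wrist_force'],s['grip_width'])
E
```

```text
[ 0.53067524 -0.23749389  0.19679311] [-9.37455236e-01 -2.99787788e+00 -2.21918817e-03] [ 0.67480274 -0.06132493 -0.64951648] 0.08797351368463326
```

View pics/w4.png

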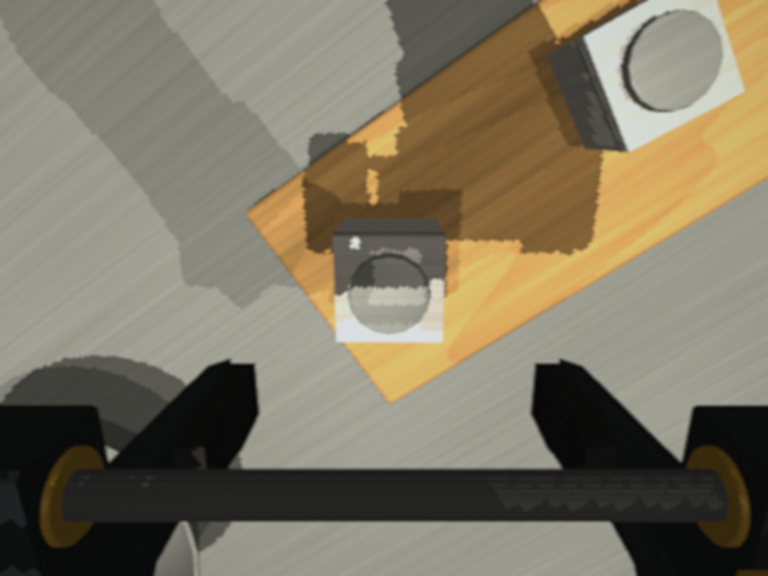

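The middle tin is standing at (665,75) and the right tin is at (389,288), square and centred. Going down, gripping and lifting.

Request:
jog_arm(rows=[{"dx": 0, "dy": 0, "dz": -0.05, "turn": 0, "grip": 0}, {"dx": 0, "dy": 0, "dz": -0.12, "turn": 0, "grip": 0}, {"dx": 0, "dy": 0, "dz": -0.2, "turn": 0, "grip": 0}, {"dx": 0, "dy": 0, "dz": -0.27, "turn": 0, "grip": 0}, {"dx": 0, "dy": 0, "dz": -0.34, "turn": 0, "grip": 0}, {"dx": 0, "dy": 0, "dz": -0.38, "turn": 0, "grip": 0}, {"dx": 0, "dy": 0, "dz": -0.4, "turn": 0, "grip": 0}, {"dx": 0, "dy": 0, "dz": -0.4, "turn": 0, "grip": 0}, {"dx": 0, "dy": 0, "dz": -0.4, "turn": 0, "grip": 0}, {"dx": 0, "dy": 0, "dz": -0.4, "turn": 0, "grip": 0}], newtons=45)

```text
time_s: 15.6
eef_pos: [0.5312, -0.24, 0.0379]
tcp_rot: [0.943, 2.995, 0.0]
wrist_force: [-0.7, -0.5, 0.4]
grip_width: 0.0883
grasp_force: 0.0
```

Request:
jog_arm(rows=[{"dx": 0, "dy": 0, "dz": 0, "turn": 0, "grip": 1}, {"dx": 0, "dy": 0, "dz": 0, "turn": 0, "grip": 1}, {"dx": 0, "dy": 0, "dz": 0, "turn": 0, "grip": 1}, {"dx": 0, "dy": 0, "dz": 0, "turn": 0, "grip": 1}, {"dx": 0, "dy": 0, "dz": 0, "turn": 0, "grip": 1}, {"dx": 0, "dy": 0, "dz": 0, "turn": 0, "grip": 1}], newtons=45)

```text
time_s: 16.2
eef_pos: [0.5303, -0.2402, 0.0369]
tcp_rot: [-0.944, -2.996, 0.001]
wrist_force: [-0.9, -1.8, 3.8]
grip_width: 0.0598
grasp_force: 45.0
```

Request:
jog_arm(rows=[{"dx": 0, "dy": 0, "dz": 0.03, "turn": 0, "grip": 1}, {"dx": 0, "dy": 0, "dz": 0.08, "turn": 0, "grip": 1}, {"dx": 0, "dy": 0, "dz": 0.13, "turn": 0, "grip": 1}, {"dx": 0, "dy": 0, "dz": 0.17, "turn": 0, "grip": 1}, {"dx": 0, "dy": 0, "dz": 0.2, "turn": 0, "grip": 1}, {"dx": 0, "dy": 0, "dz": 0.2, "turn": 0, "grip": 1}, {"dx": 0, "dy": 0, "dz": 0.2, "turn": 0, "grip": 1}, {"dx": 0, "dy": 0, "dz": 0.2, "turn": 0, "grip": 1}, {"dx": 0, "dy": 0, "dz": 0.2, "turn": 0, "grip": 1}, {"dx": 0, "dy": 0, "dz": 0.2, "turn": 0, "grip": 1}], newtons=45)

```text
time_s: 17.2
eef_pos: [0.5301, -0.2397, 0.1161]
tcp_rot: [-0.943, -2.995, -0.0]
wrist_force: [-0.5, -0.2, -7.7]
grip_width: 0.0596
grasp_force: 45.0
```

Request:
jog_arm(rows=[{"dx": 0, "dy": 0, "dz": 0, "turn": 0, "grip": 1}, {"dx": 0, "dy": 0, "dz": 0, "turn": 0, "grip": 1}, {"dx": 0, "dy": 0, "dz": 0, "turn": 0, "grip": 1}, {"dx": 0, "dy": 0, "dz": 0, "turn": 0, "grip": 1}, {"dx": 0, "dy": 0, "dz": 0, "turn": 0, "grip": 1}], newtons=45)

```text
time_s: 17.7
eef_pos: [0.5304, -0.2399, 0.1168]
tcp_rot: [0.944, 2.996, 0.0]
wrist_force: [0.5, 0.5, -6.9]
grip_width: 0.0598
grasp_force: 45.0
```

The right tin weighs about 7 N, so it is the full one. I'll raise it to 15 cm.

Request:
jog_arm(rows=[{"dx": 0, "dy": 0, "dz": 0.04, "turn": 0, "grip": 1}, {"dx": 0, "dy": 0, "dz": 0.1, "turn": 0, "grip": 1}, {"dx": 0, "dy": 0, "dz": 0.15, "turn": 0, "grip": 1}, {"dx": 0, "dy": 0, "dz": 0.177, "turn": 0, "grip": 1}, {"dx": 0, "dy": 0, "dz": 0.177, "turn": 0, "grip": 1}, {"dx": 0, "dy": 0, "dz": 0.177, "turn": 0, "grip": 1}, {"dx": 0, "dy": 0, "dz": 0.177, "turn": 0, "grip": 1}, {"dx": 0, "dy": 0, "dz": 0.177, "turn": 0, "grip": 1}, {"dx": 0, "dy": 0, "dz": 0.177, "turn": 0, "grip": 1}, {"dx": 0, "dy": 0, "dz": 0.177, "turn": 0, "grip": 1}], newtons=45)

```text
time_s: 18.7
eef_pos: [0.5303, -0.2398, 0.1871]
tcp_rot: [-0.943, -2.996, -0.0]
wrist_force: [0.3, -0.3, -7.2]
grip_width: 0.0597
grasp_force: 45.0
```

Request:
jog_arm(rows=[{"dx": 0, "dy": 0, "dz": 0, "turn": 0, "grip": 1}, {"dx": 0, "dy": 0, "dz": 0, "turn": 0, "grip": 1}, {"dx": 0, "dy": 0, "dz": 0, "turn": 0, "grip": 1}, {"dx": 0, "dy": 0, "dz": 0, "turn": 0, "grip": 1}, {"dx": 0, "dy": 0, "dz": 0, "turn": 0, "grip": 1}, {"dx": 0, "dy": 0, "dz": 0, "turn": 0, "grip": 1}, {"dx": 0, "dy": 0, "dz": 0, "turn": 0, "grip": 1}], newtons=45)

```text
time_s: 19.4
eef_pos: [0.5305, -0.2399, 0.1876]
tcp_rot: [0.944, 2.996, 0.0]
wrist_force: [-0.3, -0.0, -6.9]
grip_width: 0.0595
grasp_force: 45.0
```

```bash
python3 - <<'E'
from h import *
c=snap('side','s2.png'); s=bot.sense(); print(s['eef_pos'],s['wrist_force'],s['grip_width'],abs(s['qvel']).max())
E
```

```text
[ 0.53044403 -0.23992929  0.18755877] [-0.05194076  0.57427862 -7.33591614] 0.059296384875710026 0.0024682748655077504
```

View pics/s2.png

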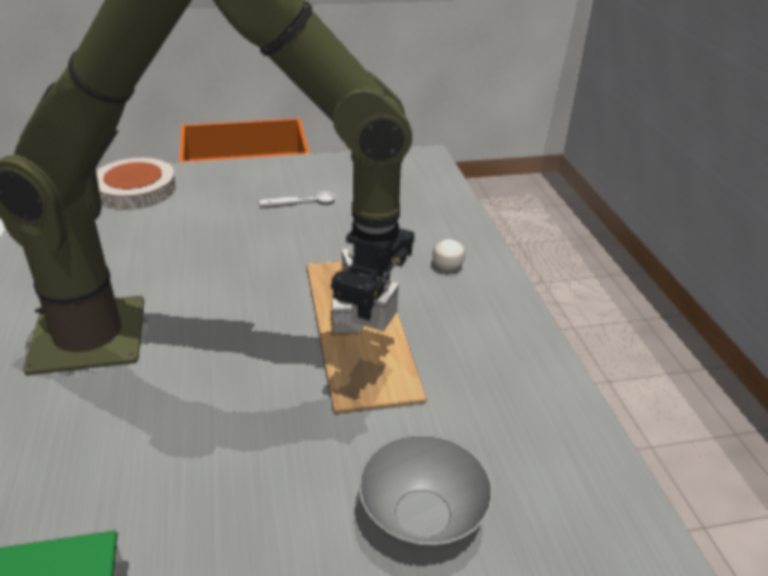

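The side view shows the full tin held upright above the board at (380,305). The left tin is partly hidden behind the gripper, while the bowl, twine and spoon look untouched. Handing in.

```bash
python3 -c "
from station import bot
print(bot.hand_in())"
```

```text
the job is handed in; nothing more can be done
None
```

The job is handed in: the right tin is the full one (about 7.1 N, against 3.2 N left and 2.9 N middle) and is held upright and still about 15 cm above the board, with the other two set back in their places; the final picture partly hid those two, but earlier wrist views showed each standing after release.

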